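# Open the fuse test cell's window to the mark

### The arm

A 7-joint arm with a two-finger parallel gripper is mounted at the origin on the work surface. World frame = base frame: x ahead of the robot, y to its left, z up, the work surface at z = 0. Lengths are in m, angles in rad, forces in N, time in s.
With the tool pointing down it reaches from about 0.35 to 0.9 m from the base axis. Payload 19.9 kg.
Tool frame: the origin (TCP) lies at the very end of the fingers, on their centre line; the grasp point (between the pads) lies 19 mm behind it (manip.grip_depth is the distance from the TCP to the grasp point, in m); z points along the fingers, y is the direction in which the jaws open and shut (so a half turn about z gives the same grasp; the last joint's range is limited). The gripper opens to 94 mm and grips with 3 to 60 N. Pads are 16 mm wide; open, the fingers measure 119 mm over their backs; the gripper's body (75 mm by 177 mm) begins 78 mm behind the grasp point.
Start: joints at [1.238, 0.417, -0.01, 1.614, 0.005, 1.111, -0.053], TCP at [0.18, -0.599, 0.205] pointing down, gripper open.
Joint ranges: [-2.81, 2.81], [-0.39, 2.02], [-1.27, 1.25], [0.06, 2.57], [-1.19, 4.33], [0.19, 2], [-2.82, 2.82]. Speed limits (rad/s): [1.89, 1.89, 2.39, 2.39, 3.01, 3.01, 3.01].

### API

Orientations are given as a rotation vector (axis times angle).
In Python, from rig import manip, claw, vision, workorder, nets gives the robot as it stands. Calls block until the motion is done:
- manip.goto(position, orientation): joint-space move of the TCP to a pose.
- manip.move_linear(position, velocity=0.15, attitude=None, until_force=None): straight line of the TCP; attitude=None keeps the orientation; velocity is the mean speed in m/s. With until_force (N) it stops when the force on the tool has changed by that much, and returns True; else False.
- manip.movej(angles): joint-space move.
- claw.set_gripper(opening, force=None): finger opening in m; force is the grip in N (None keeps the last); returns when the fingers have stopped.
- manip.hold(seconds).
- manip.solve_ik(position, orientation): joint angles nearest the present ones, or None.
- vision.capture(name): name is "side" or "top"; returns a dict with "img" (400x640x3 uint8, red, green, blue), "z_map" (400x640 float32, m along the optical axis (not along the pixel's ray), 0 where there is no reading), "fov_y" (degrees; the focal length in pixels is half the picture's height over the tangent of half this angle, whatever the lens; pixels are square), "cx", "cy" (the principal point, pixels), "k1" (the pictures are not rectified: a ray, as slopes to the right and down, at radius r is drawn at 1 + k1 r^2 times it, then the intrinsics apply), "world_from_camera" (4x4, takes a point from camera to world coordinates). Camera axes: x right, y down, z forward; pixel columns grow to the right and rows downward; lengths in m; the calibration is good to about 2 mm. A picture is of the moment at which its call begins.
A pose or a line that the arm cannot do raises manip.PlanningError and nothing moves.
- workorder.close_job(): hands the job in, once; it reports no verdict.
Trained networks look in the newest picture that a camera, given by its name, has taken for a name from the list of things; names that differ only in an ending like _2 or _b are one class to them, and where a whole thing is asked for, a point or a joint stands for the part that bears it (a point fixed in the world has none). Each returns a list of dicts, best first, with "conf" (0 to 1); they miss things now and then, are a little off and sometimes report something else, mostly with a low value. They report only what shows in the picture. A call takes as long as a camera call.
- nets.look_for(label, camera): "at" ([x, y, z] in m, in world coordinates, good to about 4 mm: the middle of the surface that is visible of it).
- nets.pinpoint(label, camera): "at" ([x, y, z] in m, in world coordinates, good to about 4 mm: a listed point, or the origin of a listed thing).
Readings, each from a call of its own:
- manip.current_clock(): time.
- manip.current_qpos(): joint angles.
- manip.current_qvel(): joint speeds.
- manip.current_joint_torque(): joint torques, N m.
- manip.current_tcp_pos(): TCP position.
- manip.current_tcp_rot(): TCP orientation.
- manip.current_ft_force(): force on the tool from outside, world axes, zero at the start.
- manip.current_wrist_torque(): the same for the moment, N m.
- manip.current_finger_gap(): finger opening in m.
Only numpy, scipy, OpenCV 4.12 (cv2) and the standard library are available. Lean on these libraries where they do the work, as an engineer would, in place of code of your own. Each camera call takes 0.05 s, during which the arm holds its last target.

### The job

With your fingertips, push the round magnifier on its swing arm aside, to the right as the robot sees it, until the lens is wholly clear of the test cell's side. Then push the cell's sliding window up its sloping front from beneath its lip until the lip is level with the pointer clamped on the left rail, and leave it standing there. Do not grip the lip or press on its top, and leave the pointer and the loose parts on the bench where they are.

Things in the scene. Friction and masses are not known exactly. Their poses are not given: they have to be found in the camera images.
- cell: Fixed grey test cell, 300 mm wide, 320 deep, 280 high. Origin: middle of the foot of its sloping front, on the bench; x level into the cell, y left, z up. The front rises from the origin at 45 degrees, leaning back (up the slope is x + z, straight out of it z - x). Rails 100 to 125 mm left and right of the middle stand 12 mm out; a fixed apron covers the lowest 85 mm between them.
- sash (a joint): The sliding window: how far up the slope it is from closed, m (0 to 0.15 at the upper stop). Clear pane in a frame 198 mm wide above the apron. A counterweight on its right balances it: it stays where it is left and slides with about 3 N of friction.
- lip_line (a point): Middle of the outer edge of the window's lip, half-way through its thickness; axes z up the slope, x square into the slope, y left. The lip is an aluminium ledge, 180 mm wide, 15 thick, 36 out from the pane (and 36 from the apron). Its underside is 7 mm down the slope from here. Free space below: when closed the underside is 90 mm up the slope from the cell's origin, 64 mm above the bench.
- mark_tip (a point): Tip of the pointer, a small cone on a zinc clamp foot (34 mm wide, 26 tall, 36 out from the pane's plane) on the left rail. It points right, at the lip's left end, 96 mm left of the middle. Axes as the lip's, z up the slope. The lip is at the mark when lip_line and mark_tip are equally far up the slope. Not to be moved.
- swing (a joint): Angle of the magnifier's swing arm about its upright post, rad, 0 to 1.6; grows as the lens swings to the robot's right (anticlockwise from above). Starts between 0 and 0.25, with the lens above the window's lip. Turns level with light friction (about 1 N at the lens) and stays where it is left.
- hinge (a point): The post's axis at the swing arm's height, 200 mm above the bench, right of the cell; the post's top is 212 mm above the bench. A straight level steel arm, 10 mm thick with a 22 mm knuckle half-way, runs from here to the lens.
- lens (a point): Centre of the magnifier lens: a level disc in a steel ring 110 mm across and 16 thick (8 above and below here), 260 mm from the post's axis, 200 mm above the bench. At the start nothing stands beside it on its left.
- cap_a: Loose brass end cap, 26 mm across, 22 mm tall, on the bench in front of the cell. Origin under its centre. Not to be moved.
- cap_b: A second such brass end cap, further left. Not to be moved.
- fuse: Loose yellow ceramic fuse with brass ends, 80 mm long (along its y), 22 mm thick, in front of the cell. Origin under its centre. Not to be moved.
- holder: Loose grey fuse holder base with two brass clips, 50 x 100 x 42 mm, left of the cell. Origin under its centre. Not to be moved.
- foot: Loose zinc clamp foot, 70 x 40 x 39 mm, left of the cell. Origin under its centre. Not to be moved.
- driver: Loose screwdriver lying far to the left. Not to be moved.
- tray: Loose steel tray, 110 x 150 x 30 mm, far to the right. Origin under its centre. Not to be moved.
- pot: Loose white ceramic cup, 64 mm across, 70 mm tall, far to the right. Origin under its centre. Not to be moved.

How it is judged:
By the outcome, as a careful person would: the job done as asked, in the order asked, and still so for the second after the job is handed in, with the robot touching nothing.
It also fails if it takes over 51 s, if anything falls off the work surface, if the arm or the gripper's body presses on something with over 40 N, if the wrist force passes 120 N, or if a joint passes its speed limit or range.

## Working session

There is one attempt and no reset: what is moved stays moved. The work goes in short steps, each a Python script; the robot and the scene stay as the last script left them, time stands still between calls to the robot, and variables do not carry over. Pictures are saved under pics/ and viewed, and the job is handed in when it is done.

```bash
mkdir -p pics
cat > h.py <<'E'
import numpy as np, cv2
from rig import manip, claw, vision, workorder, nets
def snap(cam,name):
    d=vision.capture(cam); cv2.imwrite(f"pics/{name}.png",cv2.cvtColor(d["img"],cv2.COLOR_RGB2BGR)); np.savez(f"pics/{name}.npz",**d); return d
def cloud(d):
    h,w=d["z_map"].shape; f=h/2/np.tan(np.radians(d["fov_y"])/2)
    K=np.array([[f,0,d["cx"]],[0,f,d["cy"]],[0,0,1.]])
    u,v=np.meshgrid(np.arange(w),np.arange(h))
    p=cv2.undistortPoints(np.stack([u,v],-1).reshape(-1,1,2).astype(float),K,np.array([d["k1"],0,0,0,0.])).reshape(h,w,2)
    z=d["z_map"]; P=np.dstack([p[...,0]*z,p[...,1]*z,z])
    T=d["world_from_camera"]; W=P@T[:3,:3].T+T[:3,3]; W[z==0]=np.nan
    return W
def project(d,X):
    h,w=d["z_map"].shape; f=h/2/np.tan(np.radians(d["fov_y"])/2)
    T=np.linalg.inv(d["world_from_camera"]); X=np.atleast_2d(X)@T[:3,:3].T+T[:3,3]
    s=X[:,:2]/X[:,2:]; s=s*(1+d["k1"]*(s**2).sum(1,keepdims=True)); return s*f+[d["cx"],d["cy"]]
E
python3 - <<'E'
from h import *
np.set_printoptions(precision=4,suppress=True)
for c in("side","top"):
    d=snap(c,c+"0"); print(c,d["fov_y"],d["k1"],d["world_from_camera"])
    for l in["cell","lip_line","mark_tip","hinge","lens","cap_a","fuse","holder","foot","tray","pot","driver"]:
        try:
            r=nets.pinpoint(l,c); print(l,[(np.round(x["at"],4),round(x["conf"],2)) for x in r[:3]])
        except Exception as e: print(l,repr(e))
print(manip.current_clock(),manip.current_tcp_rot(), manip.current_finger_gap())
E
```

```text
side 43.440546724033666 -0.08434453225717689 [[-0.8326 -0.3717  0.4106 -0.0071]
 [-0.5539  0.5541 -0.6214  0.8873]
 [ 0.0034 -0.7449 -0.6672  1.1064]
 [ 0.      0.      0.      1.    ]]
cell [(array([0.4944, 0.0617, 0.0009]), 0.81)]
lip_line [(array([0.5395, 0.0677, 0.0968]), 0.89)]
mark_tip [(array([0.6027, 0.1764, 0.1717]), 0.72)]
hinge [(array([ 0.726 , -0.1593,  0.1991]), 0.84), (array([ 0.4038, -0.5372,  0.0017]), 0.6), (array([ 0.4071,  0.1204, -0.0004]), 0.45)]
lens [(array([ 0.5013, -0.0291,  0.1999]), 0.7)]
cap_a [(array([0.4271, 0.178 , 0.0002]), 0.68), (array([ 0.409 ,  0.1214, -0.002 ]), 0.52), (array([0.6356, 0.3122, 0.0003]), 0.49)]
fuse [(array([0.4344, 0.0166, 0.0015]), 0.81)]
holder [(array([ 0.5054,  0.2903, -0.0008]), 0.67)]
foot [(array([ 0.6336,  0.3163, -0.0023]), 0.59)]
tray [(array([ 0.5837, -0.5087,  0.0023]), 0.59)]
pot [(array([ 0.4015, -0.539 ,  0.0053]), 0.77), (array([0.5396, 0.0708, 0.0963]), 0.56)]
driver [(array([ 0.5354,  0.5346, -0.0033]), 0.96), (array([0.6022, 0.1747, 0.1691]), 0.7)]
top 56.87127814412983 -0.034450470520943334 [[-0.0245 -0.9962  0
[... 407 characters left out ...]
]
lens [(array([ 0.498 , -0.0325,  0.2014]), 0.7)]
cap_a [(array([ 0.423 ,  0.1792, -0.0024]), 0.61), (array([0.5378, 0.5343, 0.0015]), 0.58), (array([0.4082, 0.1205, 0.0008]), 0.44)]
fuse [(array([ 0.4348,  0.0104, -0.001 ]), 0.59)]
holder [(array([ 0.5083,  0.2843, -0.0007]), 0.54), (array([0.6052, 0.1773, 0.1671]), 0.24)]
foot [(array([ 0.6366,  0.3131, -0.0027]), 0.7)]
tray [(array([ 0.5802, -0.5047, -0.0011]), 0.78)]
pot [(array([ 0.4006, -0.5424, -0.0021]), 0.81), (array([0.6361, 0.3129, 0.0004]), 0.6), (array([0.5099, 0.2855, 0.0011]), 0.22)]
driver [(array([ 0.4985, -0.0292,  0.1985]), 0.27), (array([ 0.4009, -0.5458, -0.0032]), 0.23)]
1.3 [-3.1081 -0.4567  0.    ] 0.0939330502001618
```

View pics/side0.png

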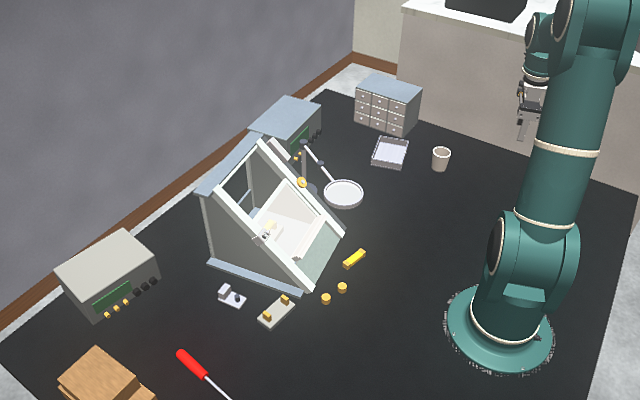

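View pics/top0.png

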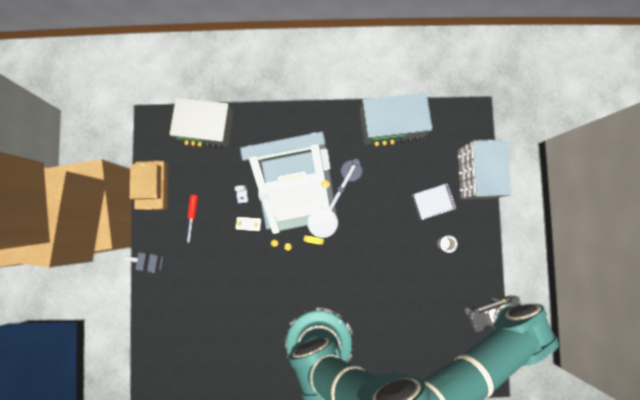

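Run:
```python
import numpy as np,cv2
np.set_printoptions(precision=4,suppress=True)
exec(open('h.py').read().replace("from rig import manip, claw, vision, workorder, nets",""))
for c in("side","top"):
    d=dict(np.load(f"pics/{c}0.npz")); W=cloud(d); img=d["img"]
    o=np.array([.4915,.0607,0])
    # slope plane fit: local normals via window
    for th in np.arange(0.1,0.3,0.02):
        n=np.array([-np.cos(th),-np.sin(th),1])/2**.5
        u=np.array([np.cos(th),np.sin(th),1])/2**.5; l=np.array([-np.sin(th),np.cos(th),0])
        q=W-o; N=q@n;S=q@u;L=q@l
        m=(np.abs(L-0.1125)<.012)&(S>.03)&(S<.36)&(np.abs(N-.012)<.02)
        m2=(np.abs(L+0.1125)<.012)&(S>.03)&(S<.36)&(np.abs(N-.012)<.02)
        a=N[m];b=N[m2]; print(c,round(th,2),m.sum(),m2.sum(),np.median(a),np.median(b),a.std(),b.std())
    x0,x1,y0,y1=(190,380,110,310) if c=="side" else (225,375,120,260)
    k=4 if c=="side" else 5
    big=cv2.resize(img[y0:y1,x0:x1],None,fx=4 if c=="top" else 3,fy=4 if c=="top" else 3,interpolation=cv2.INTER_CUBIC)
    cv2.imwrite(f"pics/{c}0z.png",big[...,::-1])
```

```text
side 0.1 562 651 0.020358330056823422 0.010134649130903743 0.0032903240910572107 0.006349277265849179
side 0.12 656 666 0.01893297394265976 0.011643020719234577 0.003888922949705978 0.005663234808719165
side 0.14 744 698 0.017293660837821224 0.013045394470739978 0.00445657113418063 0.004960058239202077
side 0.16 880 675 0.015600266230281379 0.014228652727912433 0.005291336965532756 0.004441833767344391
side 0.18 1199 855 0.013351433693919631 0.014984610033699181 0.007307204664764826 0.0062735139615245185
side 0.2 1241 904 0.011346024738906934 0.016091913210196977 0.0074898184727935635 0.006792386917421753
side 0.22 1165 877 0.009634372058213011 0.01714320567711539 0.0075949035180429445 0.007042491128452484
side 0.24 1073 861 0.008074476558759482 0.01799974267953579 0.007437901209565663 0.007097710068464918
side 0.26 937 805 0.006509400397627231 0.01838077511872969 0.007386328955771594 0.0069457683027396725
side 0.28 778 695 0.005290719893121426 0.019117661327929296 0.007122925705089991 0.006100196494690723
top 0.1 355 307 0.0184725939385551 0.00849587261608129 0.005778372885654452 0.
[... 219 characters left out ...]
top 0.16 408 335 0.014534367572365325 0.012897651200719017 0.0046818315003849375 0.003177490493220891
top 0.18 374 340 0.013218899980646261 0.01434427305230062 0.003974882898475419 0.0034888449324848667
top 0.2 341 316 0.011741449228558978 0.015667596542873398 0.004779756838851786 0.003887333563745203
top 0.22 304 300 0.01009148175357773 0.016828034470810514 0.005061245461215745 0.004205278701447646
top 0.24 255 275 0.00865212996637502 0.01753482708395477 0.00530185866595506 0.0046217226131248625
top 0.26 216 251 0.007360723859418 0.018507900426810324 0.005958344626765116 0.004908950015081348
top 0.28 168 229 0.005998462315212704 0.017578466730240005 0.005901024079303379 0.005233894653163986
```

Run:
```python
import numpy as np,cv2
exec(open('h.py').read().replace("from rig import manip, claw, vision, workorder, nets",""))
from scipy.optimize import minimize
np.set_printoptions(precision=4,suppress=True)
for c in("side","top"):
    d=dict(np.load(f"pics/{c}0.npz")); W=cloud(d)
    # roof top z=.28
    m=(np.abs(W[...,2]-.28)<.006)&(W[...,0]>.6)&(W[...,0]<1.)&(np.abs(W[...,1])<.35)
    P=W[m][:,:2].astype(np.float32); r=cv2.minAreaRect(P); print(c,m.sum(),np.median(W[m][:,2]),r,cv2.boxPoints(r))
```

```text
side 1393 0.28306138625351696 ((0.7635993361473083, 0.10976243764162064), (0.08895465731620789, 0.30697959661483765), 7.414527893066406) [[ 0.6997  0.2562]
 [ 0.7393 -0.0482]
 [ 0.8275 -0.0367]
 [ 0.7879  0.2677]]
top 974 0.28288799414785015 ((0.7722870111465454, 0.10743588209152222), (0.08394639939069748, 0.3068881630897522), 4.385776042938232) [[ 0.7187  0.2572]
 [ 0.7422 -0.0488]
 [ 0.8259 -0.0423]
 [ 0.8024  0.2636]]
```

View pics/side0z.png

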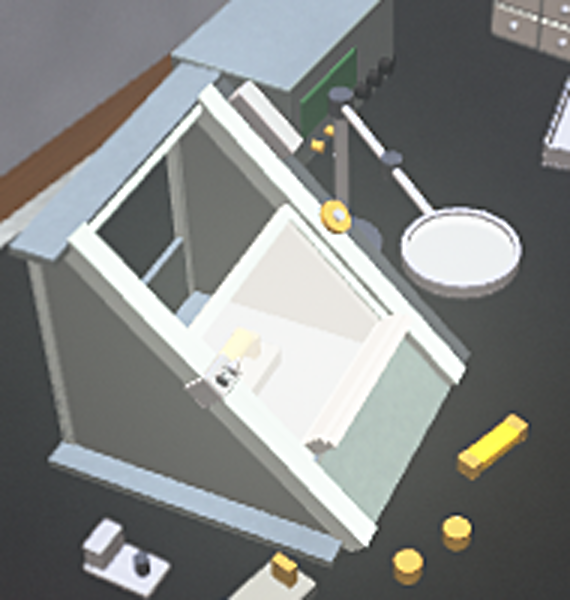

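View pics/top0z.png

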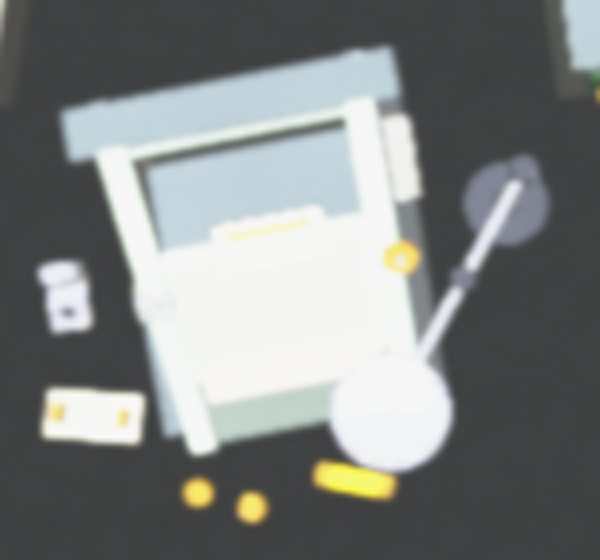

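Run:
```python
import numpy as np,cv2
exec(open('h.py').read().replace("from rig import manip, claw, vision, workorder, nets",""))
np.set_printoptions(precision=4,suppress=True,linewidth=150)
th=.17;o=np.array([.4915,.0607,0])
n=np.array([-np.cos(th),-np.sin(th),1])/2**.5
u=np.array([np.cos(th),np.sin(th),1])/2**.5; l=np.array([-np.sin(th),np.cos(th),0])
print("ests (S,L,N)")
for k,p in dict(lipS=[.5395,.0677,.0968],lipT=[.5362,.0665,.0994],mkS=[.6027,.1764,.1717],mkT=[.6043,.1767,.1721],lens=[.4997,-.031,.2005],hinge=[.725,-.158,.2]).items():
    q=np.array(p)-o; print(k,q@u,q@l,q@n)
for c in("side","top"):
    d=dict(np.load(f"pics/{c}0.npz")); W=cloud(d);q=W-o; N=q@n;S=q@u;L=q@l
    # map of N over (S,L)
    for Lc in np.arange(-.12,.14,.02):
        row=[]
        for Sc in np.arange(.02,.34,.02):
            m=(np.abs(L-Lc)<.008)&(np.abs(S-Sc)<.01)&(N<.07)&(N>-.04)
            row.append(f"{np.nanmax(N[m])*1000:4.0f}" if m.sum()>0 else "   .")
        print(c,f"{Lc:.2f}"," ".join(row))
    m=(np.abs(L-.11)<.03)&(N>.025)&(N<.07)&(S>.08)&(S<.3)
    print("protr left", m.sum(), np.nanmin(S[m]),np.nanmax(S[m]),np.nanmin(L[m]),np.nanmax(L[m]),np.nanmax(N[m]))
    m=(np.abs(L)<.08)&(N>.02)&(N<.045)&(S>.08)&(S<.15)
    print("lip", m.sum(), np.percentile(S[m],[1,50,99]),np.percentile(L[m],[0,100]),np.percentile(N[m],[1,99]))
```

```text
ests (S,L,N)
lipS 0.10273720258439802 -0.001221659386848882 0.03415867025331757
lipT 0.10213230911396173 -0.0018460593552192663 0.038440518985923905
mkS 0.21274822408188676 0.09521908031518621 0.030072244577573612
mkT 0.21418201766563152 0.09524406398675189 0.029204136418778115
lens 0.13651953199716244 -0.09176541838795609 0.1470302872586431
hinge 0.2779876206764269 -0.2550514670302645 0.004855091798192098
side -0.12   19   19   20   18   18   19   17   18   18   28   28   18   19   18   34   34
side -0.10   20   16   17   17   18   18   17   20   20   24   21   20   18   18   20   20
side -0.08    9    6    7    6   41   23   10   10   12   16    9   12   11    .    .    .
side -0.06   10    5    9    6   41   32   11   10   11    9   10   12    9    .    .    .
side -0.04    8    8    9    7   43   19   11   11   10   11    9   10   12    .    .    .
side -0.02    9    7    8    8   41   24    9   10   11   10    9   10   12    .    .    .
side 0.00    6   10    7    8   43   31   10   11   10    9   10   12   12    .    .    .
side 0.02    9    8    7    5   44   10   10   11    7
[... 1307 characters left out ...]
 3    6    5    .   39   38    9    9    9   10   10    9   10    .    .    .
top 0.04    6    6    8    .   43   32    9    9    6   10   10    8   11    .    .    .
top 0.06    6    7    8    .   43   32    7    9    7    7    8    9   12    .    .    .
top 0.08    8    5    5    .   39   36    8   10   12    9    8    9   11    .    .    .
top 0.10   17   19   20   16   22   15   19   19   17   27   38   22   19   21   18   17
top 0.12   19   17   17   17   17   18   18   16   19   36   38   28   15   18   17   17
protr left 51 0.09671898802907052 0.23098301637712462 0.0802199773371095 0.12677600696097444 0.03933826042748907
lip 200 [0.095  0.1057 0.114 ] [-0.0768  0.0795] [0.0206 0.0412]
```

```bash
cat >> h.py <<'E'
from scipy.spatial.transform import Rotation as R
th=.17;o=np.array([.4915,.0607,0])
n=np.array([-np.cos(th),-np.sin(th),1])/2**.5
u=np.array([np.cos(th),np.sin(th),1])/2**.5; l=np.array([-np.sin(th),np.cos(th),0])
hinge=np.array([.725,-.158,.2]); 
def down(yaw): return (R.from_euler('z',yaw)*R.from_euler('x',np.pi)).as_rotvec()
def tilt(sgn=1,a=45):  # tool z = into slope
    z=-n; 
    if a!=45:
        f=np.array([np.cos(th),np.sin(th),0]); z=f*np.cos(np.radians(a))-np.array([0,0,1])*np.sin(np.radians(a))
    y=-sgn*l; x=np.cross(y,z); return R.from_matrix(np.c_[x,y,z]).as_rotvec()
def SLN(s,L,N): return o+s*u+L*l+N*n
def arc(phi,z=.182,r=.26): return np.array([hinge[0]+r*np.cos(phi),hinge[1]+r*np.sin(phi),z])
E
python3 - <<'E'
from h import *
np.set_printoptions(precision=3,suppress=True)
print(manip.current_clock())
for yaw in(-.3,0,.3,.6):
    print(yaw,[None if (q:=manip.solve_ik(arc(np.radians(p),z),down(yaw))) is None else q for p,z in((128.7,.3),(128.7,.182),(160,.182),(200,.182))])
for s in(1,-1):
  for a in(45,55,35):
    print(s,a,[manip.solve_ik(SLN(S,0,N),tilt(s,a)) for S,N in((.06,.08),(.06,.014),(.085,.014),(.2,.014),(.19,.1))])
E
```

```text
1.3
-0.3 [array([ 0.421,  0.297, -0.688,  1.63 ,  0.195,  1.285, -2.172]), array([ 0.354,  0.395, -0.613,  1.776,  0.258,  1.052, -2.223]), array([ 0.467,  0.22 , -0.437,  1.965,  0.111,  0.98 , -1.895]), array([ 0.556,  0.297, -0.166,  1.846,  0.057,  1.003, -1.504])]
0 [array([ 0.457,  0.306, -0.736,  1.628,  0.212,  1.289, -1.886]), array([ 0.393,  0.407, -0.666,  1.775,  0.284,  1.058, -1.945]), array([ 0.503,  0.224, -0.48 ,  1.964,  0.124,  0.982, -1.606]), array([ 0.593,  0.3  , -0.21 ,  1.844,  0.073,  1.005, -1.218])]
0.3 [array([ 0.471,  0.31 , -0.756,  1.628,  0.22 ,  1.291, -1.593]), array([ 0.414,  0.413, -0.695,  1.774,  0.299,  1.062, -1.657]), array([ 0.531,  0.228, -0.512,  1.963,  0.134,  0.983, -1.315]), array([ 0.621,  0.302, -0.243,  1.843,  0.085,  1.006, -0.928])]
0.6 [array([ 0.474,  0.311, -0.76 ,  1.628,  0.221,  1.291, -1.294]), array([ 0.433,  0.42 , -0.72 ,  1.774,  0.312,  1.066, -1.368]), array([ 0.557,  0.232, -0.542,  1.962,  0.143,  0.985, -1.023]), array([ 0.666,  0.306, -0.297,  1.842,  0.105,  1.009, -0.645])]
1 45 [None, array([ 0.779,  0.711, -1
[... 661 characters left out ...]
-1 45 [None, array([ 0.779,  0.711, -1.084,  2.511,  2.491,  0.755, -0.609]), array([ 0.77 ,  0.641, -1.081,  2.472,  2.445,  0.671, -0.603]), array([ 0.746,  0.458, -1.073,  2.265,  2.069,  0.405, -0.316]), None]
-1 55 [array([ 0.804,  0.267, -1.059,  2.491,  2.013,  0.254, -0.376]), array([ 0.758,  0.588, -1.077,  2.41 ,  2.064,  0.517, -0.295]), array([ 0.753,  0.545, -1.076,  2.366,  1.951,  0.466, -0.199]), array([ 0.303,  0.289, -0.552,  2.154,  0.919,  0.198,  0.699]), array([ 0.349,  0.051, -0.547,  2.252,  0.163,  0.238,  1.405])]
-1 35 [None, None, None, array([ 0.755,  0.549, -1.079,  2.367,  2.558,  0.631, -0.721]), array([ 0.845,  0.143, -1.065,  2.482,  2.853,  0.392, -1.227])]
```

```bash
cat >> h.py <<'E'
lo=np.array([-2.81,-.39,-1.27,.06,-1.19,.19,-2.82]);hi=np.array([2.81,2.02,1.25,2.57,4.33,2,2.82])
def ori(a,b,g):
    # a: rotation of tool axis about l (deg; + = steeper), b: rotation about u (deg; +: tool comes from right?), g roll
    z=-n; y=-l; x=np.cross(y,z); M=R.from_matrix(np.c_[x,y,z])
    return (R.from_rotvec(np.radians(b)*u)*R.from_rotvec(np.radians(a)*l)*M*R.from_euler('z',g,degrees=True)).as_rotvec()
E
python3 - <<'E'
from h import *
np.set_printoptions(precision=3,suppress=True)
def marg(q): return -1 if q is None else np.minimum(q-lo,hi-q).min()
print(R.from_rotvec(ori(10,0,0)).as_matrix()[:,2],R.from_rotvec(ori(0,20,0)).as_matrix()[:,2])
res=[]
for a in(0,8,15):
  for b in(-30,-15,0,15,30):
    for g in(0,45,90,135,180,-45,-90,-135):
      for L in (0,):
        ms=[marg(manip.solve_ik(SLN(S,L,N),ori(a,b,g))) for S,N in((.065,.08),(.065,.014),(.13,.014),(.205,.014),(.195,.08))]
        res.append((min(ms),a,b,g,L,np.round(ms,2)))
res.sort(key=lambda r:-r[0])
for r in res[:16]:print(r)
res.sort(key=lambda r:-min(r[-1][1:4]))
for r in res[:10]:print(r)
E
```

```text
[ 0.565  0.097 -0.819] [ 0.597  0.45  -0.664]
(np.float64(0.24790653648696903), 15, -30, 135, 0, array([0.25, 0.33, 0.44, 0.54, 0.5 ]))
(np.float64(0.20396485313439838), 15, 30, -90, 0, array([0.24, 0.2 , 0.3 , 0.38, 0.48]))
(np.float64(0.20276066133126258), 15, 30, 0, 0, array([0.2 , 0.22, 0.32, 0.42, 0.43]))
(np.float64(0.19596707708242933), 15, 30, -45, 0, array([0.25, 0.2 , 0.29, 0.39, 0.48]))
(np.float64(0.1846985089267501), 15, -30, 90, 0, array([0.25, 0.33, 0.36, 0.18, 0.19]))
(np.float64(0.18415034903836802), 15, -30, 45, 0, array([0.19, 0.33, 0.18, 0.18, 0.19]))
(np.float64(0.17996387091352894), 15, 30, -135, 0, array([0.19, 0.18, 0.31, 0.43, 0.43]))
(np.float64(0.17183166321638454), 15, -15, 90, 0, array([0.17, 0.23, 0.19, 0.19, 0.19]))
(np.float64(0.1710173272344031), 8, -30, 45, 0, array([0.17, 0.24, 0.36, 0.36, 0.19]))
(np.float64(0.1710173272344031), 8, -30, 90, 0, array([0.17, 0.25, 0.36, 0.36, 0.19]))
(np.float64(0.1710173272344031), 8, -30, 135, 0, array([0.17, 0.25, 0.36, 0.5 , 0.41]))
(np.float64(0.17101732723440266), 8, -30, -135, 0, array([0.17, 0.27, 0.27, 0.21,
[... 554 characters left out ...]
64(0.1710173272344031), 8, -30, 135, 0, array([0.17, 0.25, 0.36, 0.5 , 0.41]))
(np.float64(0.1710173272344031), 8, -30, 45, 0, array([0.17, 0.24, 0.36, 0.36, 0.19]))
(np.float64(0.15576725865949825), 15, -15, 135, 0, array([0.16, 0.23, 0.3 , 0.47, 0.19]))
(np.float64(0.1557672586594978), 15, -15, -135, 0, array([0.16, 0.23, 0.3 , 0.35, 0.43]))
(np.float64(0.20276066133126258), 15, 30, 0, 0, array([0.2 , 0.22, 0.32, 0.42, 0.43]))
(np.float64(0.17101732723440266), 8, -30, -135, 0, array([0.17, 0.27, 0.27, 0.21, 0.41]))
(np.float64(0.20396485313439838), 15, 30, -90, 0, array([0.24, 0.2 , 0.3 , 0.38, 0.48]))
(np.float64(0.19596707708242933), 15, 30, -45, 0, array([0.25, 0.2 , 0.29, 0.39, 0.48]))
```

Run:
```python
from h import *
np.set_printoptions(precision=3,suppress=True)
claw.set_gripper(0.0,20)
yaw=.3; rad=np.radians
print(manip.current_clock())
try:
    manip.move_linear([.18,-.599,.33],velocity=.25)
    manip.goto([.40,0.0,.36],down(yaw))
    manip.goto(arc(rad(128.7),.30),down(yaw))
    print(manip.current_clock())
    manip.move_linear(arc(rad(128.7)),velocity=.2)
    print(manip.current_clock(),manip.current_tcp_pos(),manip.current_ft_force())
except manip.PlanningError as e: print(e)
d=snap("side","side1")
cv2.imwrite("pics/side1z.png",cv2.resize(d["img"][80:310,190:490],None,fx=2.5,fy=2.5)[...,::-1])
```

```text
2.7167
6.4833
7.225 [0.563 0.045 0.183] [-0.765 -0.051  0.693]
```

View pics/side1z.png

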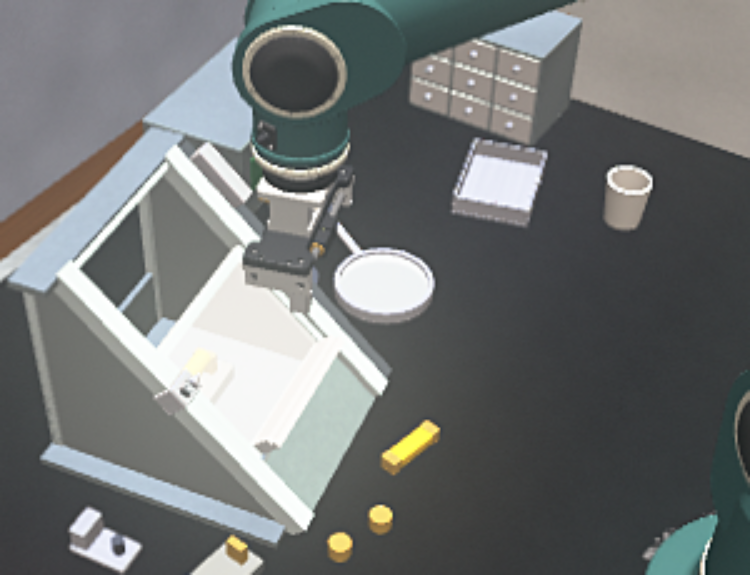

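The closed fingers (zoom 302,300) stand left of the lens (385,285) and above the lip. I'll push along the arc now.

Run:
```python
from h import *
np.set_printoptions(precision=3,suppress=True)
rad=np.radians
try:
    for p in (139,150,162,174,186,200):
        manip.move_linear(arc(rad(p)),velocity=.13)
        print(p,manip.current_clock(),manip.current_ft_force())
    p=200
    manip.move_linear(arc(rad(190)),velocity=.2)
    c=manip.current_tcp_pos(); manip.move_linear([c[0],c[1],.32],velocity=.25)
except manip.PlanningError as e: print(e)
for c in("side","top"):
    d=snap(c,c+"2"); r=nets.pinpoint("lens",c); print([(x["at"],x["conf"]) for x in r[:2]])
    for l in ("lip_line","mark_tip"): print(l,[(np.array(x["at"]),round(x["conf"],2)) for x in nets.pinpoint(l,c)[:2]])
d=dict(np.load("pics/side2.npz"))
cv2.imwrite("pics/side2z.png",cv2.resize(d["img"][80:310,190:490],None,fx=2.5,fy=2.5)[...,::-1])
print(manip.current_clock())
```

```text
139 7.7833 [ 0.301  0.146 -0.593]
150 8.3167 [-0.873  0.35  -0.999]
162 8.8833 [0.359 0.913 0.347]
174 9.45 [0.301 0.735 1.237]
186 10.0167 [-0.784 -0.376 -0.334]
200 10.65 [-0.306 -0.016  0.256]
[([0.5128, -0.311, 0.1979], 0.71), ([0.5074, 0.2887, 0.0001], 0.25)]
lip_line [(array([0.54 , 0.07 , 0.098]), 0.83)]
mark_tip [(array([0.602, 0.176, 0.172]), 0.55)]
[([0.5116, -0.3148, 0.198], 0.91)]
lip_line []
mark_tip [(array([0.602, 0.178, 0.17 ]), 0.42)]
12.125
```

View pics/side2z.png

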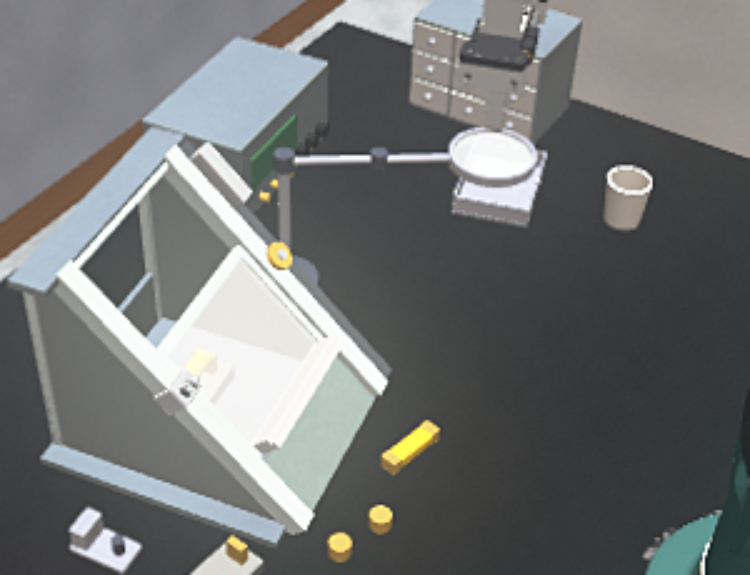

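Run:
```python
from h import *
np.set_printoptions(precision=3,suppress=True)
def marg(q): return -1 if q is None else np.minimum(q-lo,hi-q).min()
res=[]
for a in(5,10,15,20):
  for b in(-20,-10,0,10,20,30):
    for g in(0,30,60,90,-30,-60,-90,180,150,-150):
      for L in (0,):
        ms=[marg(manip.solve_ik(SLN(S,L,N),ori(a,b,g))) for S,N in((.065,.1),(.065,.014),(.13,.014),(.205,.014),(.195,.08))]
        res.append((min(ms),a,b,g,L,np.round(ms,2)))
res.sort(key=lambda r:-r[0])
for r in res[:25]:print(r)
```

```text
(np.float64(0.19183980835135217), 20, 30, 90, 0, array([0.28, 0.19, 0.31, 0.35, 0.33]))
(np.float64(0.19182765997238094), 20, -10, -60, 0, array([0.2 , 0.29, 0.32, 0.41, 0.19]))
(np.float64(0.18727705237338466), 20, 30, 60, 0, array([0.22, 0.19, 0.3 , 0.3 , 0.24]))
(np.float64(0.18450811321637883), 20, 30, 180, 0, array([0.2 , 0.18, 0.19, 0.19, 0.2 ]))
(np.float64(0.18443624120104474), 20, -10, 150, 0, array([0.19, 0.18, 0.19, 0.19, 0.19]))
(np.float64(0.18411127089551726), 20, -20, 150, 0, array([0.19, 0.18, 0.18, 0.19, 0.19]))
(np.float64(0.18411127089551638), 20, -20, 90, 0, array([0.19, 0.18, 0.18, 0.19, 0.19]))
(np.float64(0.1753235534853974), 20, 30, 30, 0, array([0.18, 0.19, 0.26, 0.24, 0.19]))
(np.float64(0.17286032333573287), 15, -20, 90, 0, array([0.17, 0.25, 0.18, 0.19, 0.19]))
(np.float64(0.17286032333573242), 15, -20, 150, 0, array([0.17, 0.26, 0.18, 0.19, 0.19]))
(np.float64(0.13783594360069396), 15, -10, 150, 0, array([0.14, 0.22, 0.19, 0.19, 0.19]))
(np.float64(0.1357425200496447), 15, -10, -90, 0, array([0.14, 0.23, 0.28, 0.29, 0.35]))
(np.float64(0.13137381191171782
[... 419 characters left out ...]
p.float64(0.09984015688048914), 20, 20, 180, 0, array([0.18, 0.1 , 0.19, 0.19, 0.2 ]))
(np.float64(0.09713567222770991), 20, 0, 150, 0, array([0.1 , 0.18, 0.19, 0.19, 0.2 ]))
(np.float64(0.09682810352671667), 15, 30, 90, 0, array([0.23, 0.1 , 0.21, 0.33, 0.28]))
(np.float64(0.09196620562653635), 20, 0, -90, 0, array([0.09, 0.19, 0.25, 0.33, 0.2 ]))
(np.float64(0.09031412516461146), 15, 30, 60, 0, array([0.18, 0.09, 0.2 , 0.27, 0.2 ]))
(np.float64(0.08897851729673412), 20, 30, 0, 0, array([0.09, 0.19, 0.23, 0.22, 0.14]))
(np.float64(0.08748160694637347), 15, 30, 30, 0, array([0.15, 0.09, 0.2 , 0.22, 0.16]))
(np.float64(0.08712968090988998), 15, 30, 0, 0, array([0.11, 0.09, 0.2 , 0.19, 0.11]))
```

Run:
```python
from h import *
np.set_printoptions(precision=3,suppress=True)
def marg(q): return -1 if q is None else np.minimum(q-lo,hi-q).min()
try:
    manip.goto([.42,-.03,.33],down(.17+.3))
    print(manip.current_clock(),manip.current_qpos())
    for a,b in((10,-10),(10,-20),(15,-10),(15,0),(15,-15),(15,15),(20,0),(20,-10)):
      for g in(0,30,60,90,-30,-60,-90,180):
        qs=[manip.solve_ik(SLN(S,0,N),ori(a,b,g)) for S,N in((.065,.1),(.065,.014),(.13,.014),(.205,.014),(.195,.08))]
        ms=[marg(q) for q in qs]
        if min(ms)>.04:
            print(a,b,g,np.round(ms,2),"path",np.round([np.abs(qs[i+1]-qs[i]).max() for i in range(4)],2), "from here",np.round(qs[0]-manip.current_qpos(),2))
except manip.PlanningError as e: print(e)
```

```text
12.875 [ 1.227 -0.087 -1.14   1.88  -0.081  1.298 -0.991]
10 -10 -60 [0.07 0.09 0.22 0.31 0.25] path [0.4  0.44 0.4  0.28] from here [-0.91  0.21  0.41  0.62  1.72 -0.92 -1.37]
10 -10 -90 [0.07 0.17 0.29 0.24 0.07] path [0.33 0.36 0.4  0.65] from here [-0.91  0.21  0.41  0.62  1.72 -0.92 -0.84]
10 -20 60 [0.1  0.04 0.31 0.19 0.19] path [1.25 0.89 0.89 0.24] from here [-1.27  0.27  0.59  0.59  1.56 -0.66  2.79]
10 -20 90 [0.1  0.19 0.31 0.19 0.19] path [0.72 0.38 0.89 0.24] from here [-1.27  0.27  0.59  0.59  1.56 -0.66  2.26]
10 -20 -60 [0.1  0.21 0.32 0.47 0.21] path [0.38 0.23 0.28 0.5 ] from here [-1.44  0.25  0.77  0.59  1.54 -0.69 -1.4 ]
10 -20 -90 [0.11 0.21 0.32 0.36 0.07] path [0.54 0.25 0.34 0.29] from here [-0.72  0.42 -0.02  0.57  1.62 -0.45 -0.87]
10 -20 180 [0.08 0.22 0.23 0.09 0.38] path [0.31 0.23 0.22 0.63] from here [-0.69  0.44 -0.05  0.57  1.63 -0.43  0.7 ]
15 -10 -30 [0.12 0.07 0.25 0.29 0.2 ] path [0.89 0.5  0.37 0.55] from here [-1.42  0.17  0.95  0.57  1.25 -0.99 -1.44]
15 -10 -60 [0.12 0.22 0.34 0.31 0.06] path [0.48 0.37 0.39 0.63] from here [-1.24  0.18  0.7
[... 1099 characters left out ...]
0 [0.08 0.15 0.15 0.31 0.11] path [0.79 0.53 0.26 0.23] from here [-0.53  0.24  0.21  0.5   0.6  -1.03  0.49]
20 0 180 [0.1  0.19 0.07 0.19 0.2 ] path [0.77 0.23 0.32 0.37] from here [-0.39  0.27  0.06  0.49  0.73 -1.    1.94]
20 -10 30 [0.06 0.14 0.09 0.2  0.14] path [5.44 5.38 0.19 0.18] from here [-2.47  0.22  2.09  0.54  0.54 -1.03 -1.77]
20 -10 60 [0.19 0.18 0.06 0.09 0.11] path [0.44 4.87 0.16 0.39] from here [-0.56  0.3   0.06  0.49  1.14 -0.8   3.45]
20 -10 -30 [0.19 0.23 0.29 0.43 0.1 ] path [0.44 0.34 0.2  0.47] from here [-1.05  0.21  0.59  0.5   0.97 -0.9  -1.13]
20 -10 -90 [0.16 0.27 0.31 0.23 0.3 ] path [0.49 0.33 0.43 0.3 ] from here [-0.53  0.31  0.03  0.49  1.15 -0.79 -0.22]
```

Run:
```python
from h import *
np.set_printoptions(precision=3,suppress=True)
A=ori(15,-15,-90)
try:
    manip.goto(SLN(.065,0,.1),A)
    print(manip.current_clock(),manip.current_qpos(),manip.current_tcp_pos(),SLN(.065,0,.1),manip.current_ft_force())
except manip.PlanningError as e: print(e)
d=snap("side","side3")
cv2.imwrite("pics/side3z.png",cv2.resize(d["img"][80:310,190:490],None,fx=2.5,fy=2.5)[...,::-1])
```

```text
14.2167 [ 0.591  0.245 -1.112  2.416  1.352  0.622 -1.591] [0.468 0.056 0.117] [0.467 0.057 0.117] [-0.262  0.013 -0.372]
```

View pics/side3z.png

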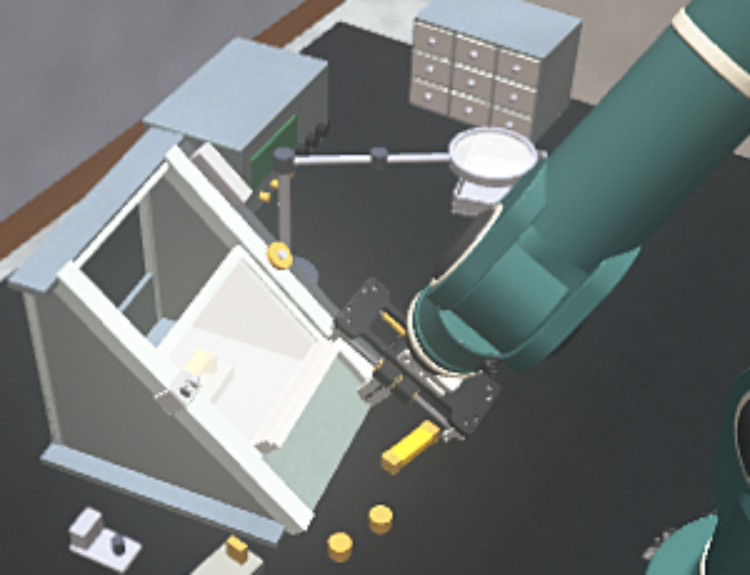

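Run:
```python
import numpy as np,cv2
exec(open('h.py').read().replace("from rig import manip, claw, vision, workorder, nets",""))
np.set_printoptions(precision=3,suppress=True)
d=dict(np.load("pics/side3.npz"));W=cloud(d);im=d["img"].astype(int)
m=(im[...,1]>im[...,0]+25)&(W[...,2]>.15)&(W[...,0]>.1)
P=W[m];dist=np.linalg.norm(P-np.array([.512,-.313,.2]),axis=1);i=dist.argmin();print(dist.min(),P[i],P.max(0),P.min(0))
```

```text
0.45242319227133526 [0.385 0.098 0.341] [0.437 0.173 0.825] [ 0.1   -1.534  0.182]
```

```bash
cat >> h.py <<'E'
def look(cams=("side","top"),k=3):
    for c in cams:
        out={"lip_line":[],"mark_tip":[]}
        for i in range(k):
            d=vision.capture(c)
            for lb in out:
                r=[x for x in nets.pinpoint(lb,c) if x["conf"]>.35 and np.linalg.norm(np.array(x["at"])-[.58,.12,.15])<.15]
                if r: q=np.array(r[0]["at"])-o; out[lb].append([q@u,q@l,q@n])
        for lb in out:
            if out[lb]: a=np.array(out[lb]); print(c,lb,len(a),"S,L,N mean",a.mean(0).round(4),"sd",a.std(0).round(4))
            else: print(c,lb,"none")
E
python3 - <<'E'
from h import *
np.set_printoptions(precision=4,suppress=True)
try:
    print(manip.move_linear(SLN(.065,0,.018),velocity=.1,until_force=8))
    print(manip.current_clock(),manip.current_tcp_pos()-SLN(.065,0,.018),manip.current_ft_force())
    print(manip.move_linear(SLN(.165,0,.018),velocity=.04,until_force=20))
    q=manip.current_tcp_pos()-o
    print(manip.current_clock(),q@u,q@l,q@n,manip.current_ft_force())
except manip.PlanningError as e: print(e)
look(k=1)
d=snap("side","side4")
cv2.imwrite("pics/side4z.png",cv2.resize(d["img"][80:310,190:490],None,fx=2.5,fy=2.5)[...,::-1])
print(manip.current_clock())
E
```

```text
False
15.2333 [-0.0001 -0.0001  0.0004] [ 0.4871  0.2003 -0.0067]
False
17.8833 0.16493978337790313 2.17489317550075e-06 0.01799665645785841 [-1.463   1.0234 -0.6278]
side lip_line 1 S,L,N mean [0.1932 0.0022 0.035 ] sd [0. 0. 0.]
side mark_tip 1 S,L,N mean [0.2111 0.0943 0.0288] sd [0. 0. 0.]
top lip_line 1 S,L,N mean [ 0.1912 -0.0024  0.0361] sd [0. 0. 0.]
top mark_tip 1 S,L,N mean [0.2155 0.0938 0.0273] sd [0. 0. 0.]
18.2333
```

View pics/side4z.png

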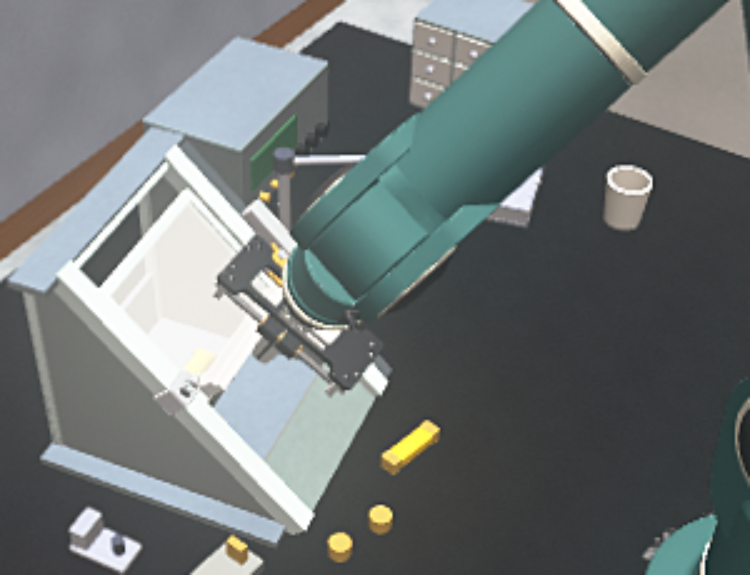

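Run:
```python
from h import *
manip.move_linear(SLN(.180,0,.018),velocity=.03)
look(k=6); print(manip.current_clock())
```

```text
side lip_line 6 S,L,N mean [0.209 0.001 0.034] sd [0.0019 0.0015 0.0008]
side mark_tip 6 S,L,N mean [0.2123 0.0795 0.03  ] sd [0.0017 0.0357 0.0017]
top lip_line 6 S,L,N mean [ 0.2056 -0.0005  0.0379] sd [0.0009 0.0005 0.0015]
top mark_tip 5 S,L,N mean [0.2128 0.0966 0.0261] sd [0.0011 0.0006 0.0013]
20.6833
```

```bash
cat >> h.py <<'E'
def rect(d,N,S0=.15,S1=.26,L0=.03,L1=.15,k=5000):
    s=np.arange(S1,S0,-1/k); L=np.arange(L1,L0,-1/k)
    LL,SS=np.meshgrid(L,s); X=o+SS[...,None]*u+LL[...,None]*l+N*n
    p=project(d,X.reshape(-1,3)).reshape(*SS.shape,2).astype(np.float32)
    return cv2.remap(d["img"],p[...,0],p[...,1],cv2.INTER_CUBIC)
E
python3 - <<'E'
from h import *
manip.move_linear(SLN(.165,0,.018),velocity=.1)
z=R.from_rotvec(ori(15,-15,-90)).as_matrix()[:,2]
print(manip.move_linear(SLN(.165,0,.018)-.14*z,velocity=.2))
c=manip.current_tcp_pos()
try: manip.goto([.40,-.20,.33],ori(15,-15,-90))
except manip.PlanningError as e: print(e)
look(k=5); print(manip.current_clock())
for c in("side","top"):
    d=snap(c,c+"5"); im=rect(d,.037)
    for s in np.arange(.16,.26,.01):
        r=int((.26-s)*5000); cv2.line(im,(0,r),(10 if round(s*1000)%50 else 30,r),(255,0,0),1)
    cv2.imwrite(f"pics/{c}5r.png",im[...,::-1])
E
```

```text
False
side lip_line 4 S,L,N mean [0.2077 0.0007 0.0345] sd [0.001  0.0009 0.001 ]
side mark_tip 5 S,L,N mean [0.2121 0.0957 0.0295] sd [0.0024 0.0009 0.0016]
top lip_line 4 S,L,N mean [0.207  0.0006 0.0374] sd [0.0013 0.0021 0.0005]
top mark_tip 5 S,L,N mean [0.2129 0.0959 0.0287] sd [0.0011 0.0015 0.0013]
24.95
```

View pics/side5r.png

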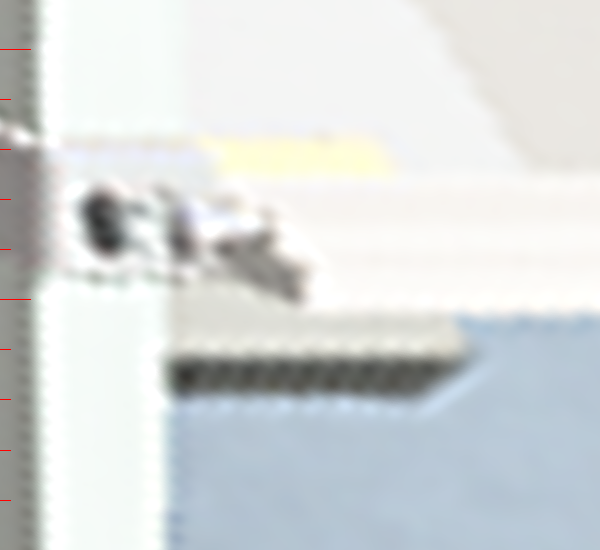

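View pics/top5r.png

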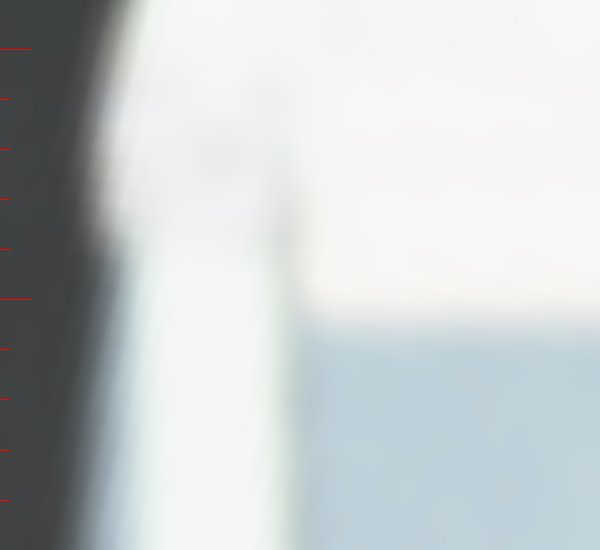

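View pics/side5.png

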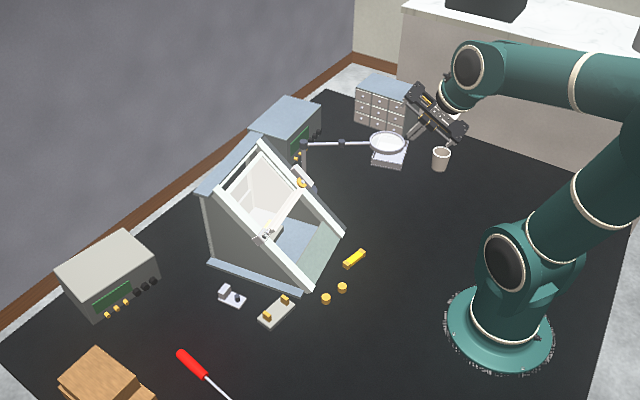

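```bash
cat > ov.py <<'E'
import numpy as np,cv2,sys
exec(open('h.py').read().replace("from rig import manip, claw, vision, workorder, nets",""))
import itertools
def box(d,im,off,k,s,L,N,col):
    V=np.array([SLN(a,b,c) for a,b,c in itertools.product(s,L,N)]); p=(project(d,V)+.5-off)*k-.5
    for i,j in itertools.combinations(range(8),2):
        if bin(i^j).count("1")==1: cv2.line(im,tuple(np.int32(p[i]*8)),tuple(np.int32(p[j]*8)),col,1,cv2.LINE_AA,3)
def run(name,lip,mark,dN,crop,k,out):
    d=dict(np.load(f"pics/{name}.npz")); x0,x1,y0,y1=crop
    im=cv2.resize(d["img"][y0:y1,x0:x1],None,fx=k,fy=k,interpolation=cv2.INTER_CUBIC)[...,::-1].copy(); raw=im.copy()
    off=np.array([x0,y0])
    box(d,im,off,k,(lip-.0075,lip+.0075),(-.09,.09),(dN,.036+dN),(0,0,255))
    box(d,im,off,k,(mark-.013,mark+.013),(.0955+.0,.1295),(.012+dN,.036+dN),(0,160,0))
    for sg in(1,-1): box(d,im,off,k,(0,.38),(sg*.1,sg*.125),(dN,.012+dN),(255,0,0))
    cv2.imwrite(f"pics/{out}.png",np.vstack([raw,im]) if raw.shape[0]<=300 else np.hstack([raw,im]))
if __name__=="__main__":
    run("side5",.207,.2128,.002,(240,340,175,275),4,"ov5s")
    run("top5",.207,.2128,.002,(245,345,140,240),4,"ov5t")
E
python3 ov.py
```

```text
(no output)
```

View pics/ov5s.png

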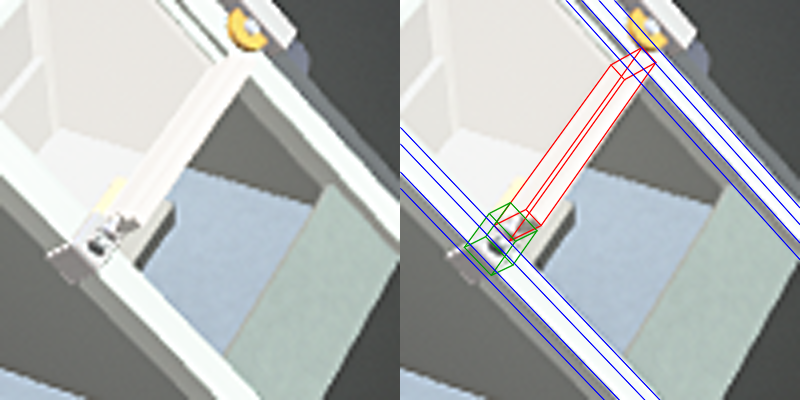

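View pics/ov5t.png

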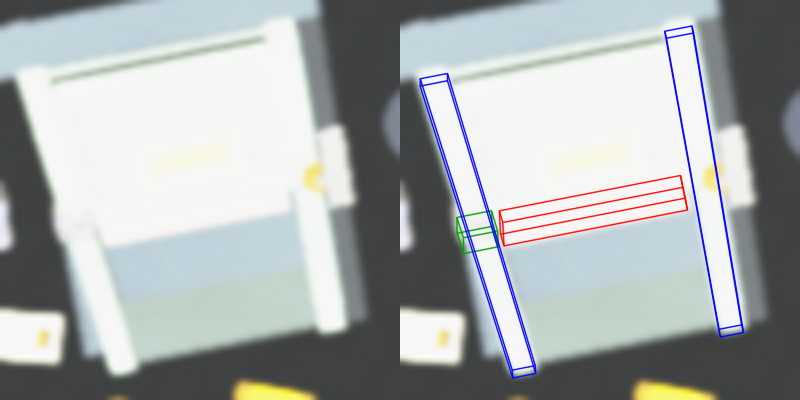

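```bash
cat > ov2.py <<'E'
from ov import *
import sys
def run2(name,lip,mark,dN,crop,k,out,foot=(.106,.14)):
    d=dict(np.load(f"pics/{name}.npz")); x0,x1,y0,y1=crop
    im=cv2.resize(d["img"][y0:y1,x0:x1],None,fx=k,fy=k,interpolation=cv2.INTER_LANCZOS4)[...,::-1].copy(); raw=im.copy()
    off=np.array([x0,y0])
    box(d,im,off,k,(lip-.0075,lip+.0075),(-.09,.09),(dN,.036+dN),(0,0,255))
    box(d,im,off,k,(mark-.013,mark+.013),foot,(.012+dN,.036+dN),(0,160,0))
    for S in(mark-.005,mark,mark+.005):
        for L in (.096,.106):
            p=(project(d,SLN(S,L,.0275+dN))[0]+.5-off)*k-.5; cv2.circle(im,tuple(np.int32(p)),3,(255,0,255) if S==mark else (255,160,0),-1)
    cv2.imwrite(f"pics/{out}.png",np.hstack([raw,im]))
if __name__=="__main__":
    run2("side5",.206,.2128,.002,(248,285,210,250),10,"ov6s")
    run2("top5",.206,.2128,.002,(250,290,180,220),10,"ov6t")
E
python3 ov2.py
```

```text
(no output)
```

View pics/ov6s.png

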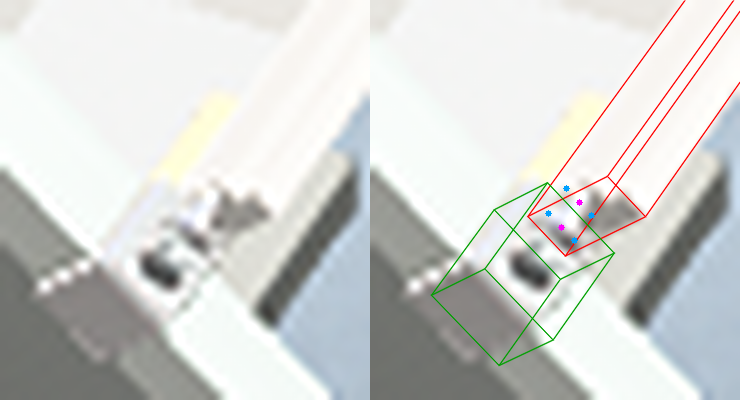

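View pics/ov6t.png

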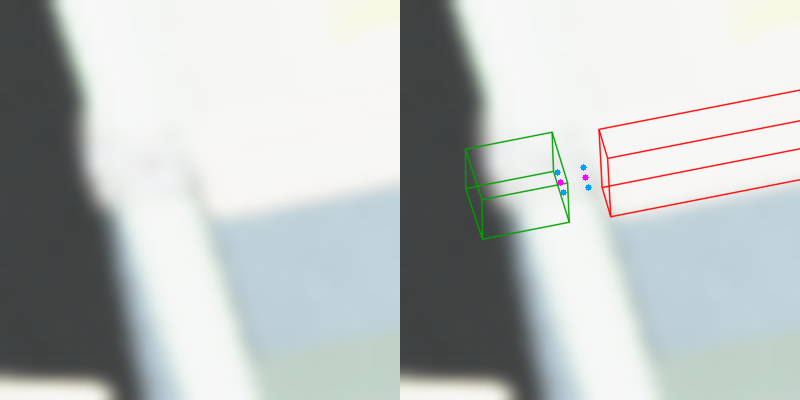

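```bash
cat > ov3.py <<'E'
from ov import *
d=dict(np.load("pics/side5.npz")); W=cloud(d)
q=W-o;N=q@n;S=q@u;L=q@l
np.set_printoptions(precision=1,suppress=True,linewidth=200)
print("rows 214..246, cols 250..280 : S/L/N mm")
for r in range(222,246,2):
    print(r,"  ".join(f"{S[r,c]*1e3:4.0f}/{L[r,c]*1e3:4.0f}/{N[r,c]*1e3:3.0f}" for c in range(252,280,2)))
x0,x1,y0,y1=250,285,210,247;k=16
im=cv2.resize(d["img"][y0:y1,x0:x1],None,fx=k,fy=k,interpolation=cv2.INTER_NEAREST)[...,::-1]
im=cv2.createCLAHE(3,(2,2)).apply(cv2.cvtColor(im,cv2.COLOR_BGR2GRAY)); im=cv2.cvtColor(im,cv2.COLOR_GRAY2BGR)
off=np.array([x0,y0])
for Sx,c in((.208,(0,255,255)),(.213,(255,0,255)),(.218,(0,255,0))):
    for Lx in(.096,.101,.106):
        for Nx in (.03,):
            p=(project(d,SLN(Sx,Lx,Nx))[0]+.5-off)*k-.5; cv2.circle(im,tuple(np.int32(p)),3,c,-1)
lip=.206; p=[((project(d,SLN(lip+a,.09,b+.002))[0]+.5-off)*k-.5) for a,b in((-.0075,.036),(.0075,.036),(.0075,0),(-.0075,0))]
cv2.polylines(im,[np.int32(p)],True,(0,0,255),1)
cv2.imwrite("pics/ov7.png",im)
T=d["world_from_camera"];
f=200/np.tan(np.radians(d["fov_y"])/2); print(f, np.linalg.norm(T[:3,3]-[.6,.176,.17])/f)
E
python3 ov3.py
```

```text
rows 214..246, cols 250..280 : S/L/N mm
222  258/ 109/ 18   253/ 103/ 16   247/  92/  8   240/  81/  1   236/  78/  3   234/  78/  9   228/  68/  4   223/  64/  5   219/  60/  6   215/  55/  7   213/  57/ 15   213/  65/ 31   209/  61/ 31   207/  61/ 38
224  254/ 110/ 14   249/ 104/ 13   245/ 100/ 13   nan/ nan/nan   234/  84/  5   229/  79/  6   225/  74/  5   220/  69/  5   216/  65/  6   213/  64/ 11   214/  74/ 29   211/  72/ 33   208/  71/ 39   204/  67/ 40
226  250/ 115/ 14   246/ 111/ 15   242/ 105/ 14   238/ 102/ 17   231/  91/  8   226/  84/  6   221/  78/  5   216/  71/  2   214/  73/ 10   214/  81/ 26   212/  81/ 32   208/  78/ 35   204/  73/ 35   200/  71/ 38
228  248/ 121/ 16   244/ 118/ 18   240/ 113/ 18   235/ 107/ 16   230/ 101/ 15   227/ 100/ 20   225/ 101/ 27   214/  79/  6   213/  84/ 18   213/  90/ 32   209/  86/ 32   206/  85/ 37   202/  81/ 39   150/ -39/-100
230  245/ 125/ 16   240/ 119/ 14   236/ 116/ 16   232/ 114/ 19   227/ 107/ 17   225/ 108/ 24   222/ 107/ 29   217/ 101/ 27   216/ 104/ 37   208/  90/ 26   205/  89/ 30   203/  91/ 39   149/ -36/-109   145/ -
[... 861 characters left out ...]
8/ -22/-111
240  224/ 136/  0   219/ 131/  0   217/ 131/  6   215/ 133/ 16   211/ 129/ 16   210/ 133/ 27   206/ 129/ 28   198/ 115/ 17   194/ 112/ 18   187/ 102/ 13   144/   9/-100   137/   1/-104   129/ -13/-114   125/ -16/-110
242  214/ 125/-21   216/ 135/ -1   212/ 132/  2   209/ 131/  6   208/ 135/ 18   204/ 131/ 19   202/ 130/ 24   194/ 119/ 16   191/ 117/ 19   184/ 106/ 11   182/ 107/ 19   131/   0/-111   125/  -8/-114   122/  -9/-109
244  209/ 124/-28   206/ 124/-21   207/ 132/ -5   205/ 132/  2   202/ 133/  9   197/ 126/  6   194/ 125/ 11   191/ 124/ 16   186/ 118/ 14   182/ 114/ 15   177/ 109/ 15   172/ 104/ 15   123/   1/-109   119/  -2/-107
502.06063062874665 0.0026359809003215014
```

View pics/ov7.png

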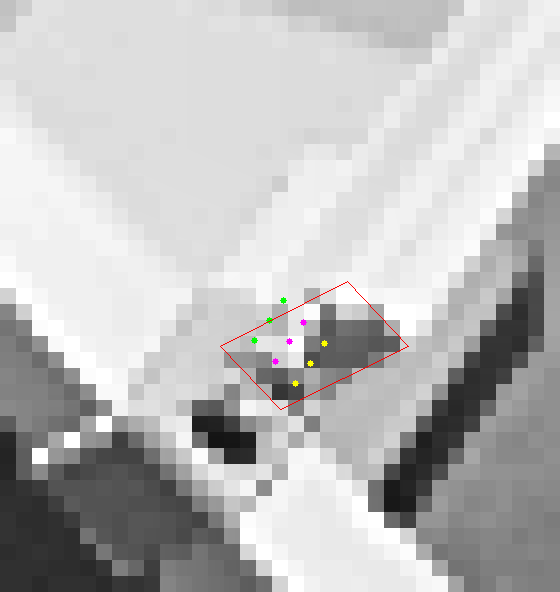

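```bash
python3 - <<'E'
from h import *
np.set_printoptions(precision=4,suppress=True)
A=ori(15,-15,-90); z=R.from_rotvec(A).as_matrix()[:,2]
manip.goto(SLN(.165,0,.018)-.14*z,A)
print(manip.move_linear(SLN(.165,0,.018),velocity=.12,until_force=8))
print(manip.move_linear(SLN(.1858,0,.018),velocity=.025))
manip.hold(.3)
q=manip.current_tcp_pos()-o; print(q@u,q@l,q@n,manip.current_clock())
manip.move_linear(SLN(.165,0,.018),velocity=.08)
manip.move_linear(SLN(.165,0,.018)-.14*z,velocity=.2)
manip.goto([.40,-.20,.33],A)
look(k=5); print(manip.current_clock())
for c in("side","top"): snap(c,c+"8")
E
sed -i 's/side5/side8/; s/lip=.206;/lip=.212;/; s/ov7/ov8/' ov3.py; python3 ov3.py >/dev/null
```

```text
False
False
0.18578915613586702 -2.1547159226557605e-06 0.01800344809380903 29.1
side lip_line 5 S,L,N mean [0.2114 0.0018 0.0338] sd [0.0015 0.0015 0.0013]
side mark_tip 5 S,L,N mean [0.2113 0.0964 0.0292] sd [0.002  0.0005 0.0009]
top lip_line 5 S,L,N mean [ 0.211  -0.0013  0.0372] sd [0.001  0.0009 0.0007]
top mark_tip 5 S,L,N mean [0.2119 0.0967 0.0267] sd [0.0008 0.0017 0.001 ]
33.125
```

View pics/ov8.png

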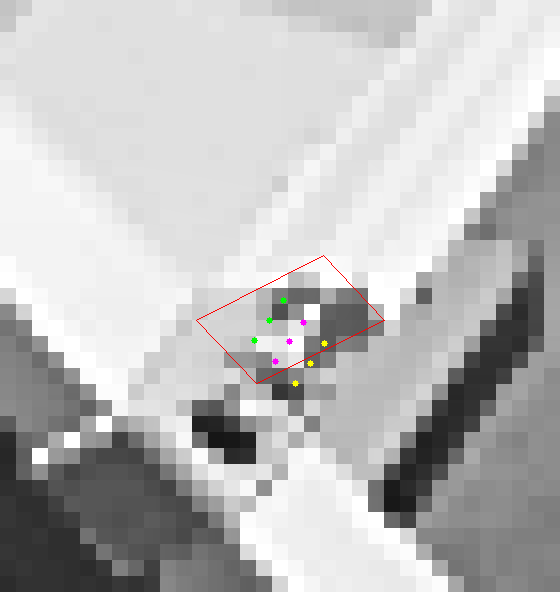

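View pics/side8.png

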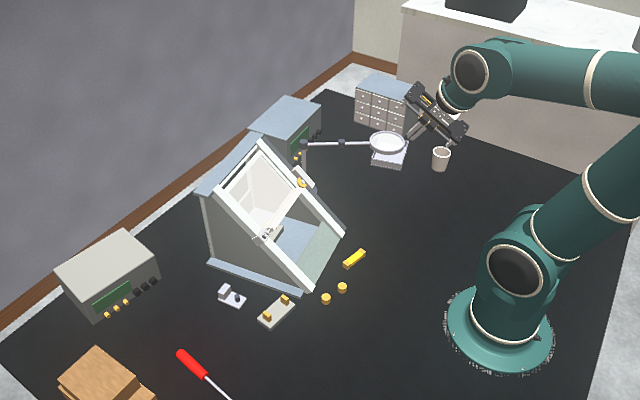

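Run:
```python
from h import *
print([(x["at"],x["conf"]) for x in nets.pinpoint("lens","side")[:1]])
workorder.close_job(); print(manip.current_clock())
```

```text
[([0.5112, -0.3123, 0.1998], 0.87)]
the job is handed in; nothing more can be done
the job is handed in; nothing more can be done
```

I did the two pushes in the order asked and handed the job in; it gave no verdict. The clock last read 33.1 s, against the 51 s limit.

- **Magnifier:** I swept it to the right with the closed fingertips. The lens now stands at about (0.511, -0.312), which leaves roughly 0.16 m between its ring and the cell's side. Its position was the same before and after the window push.
- **Window:** I pushed it up from beneath the lip with the closed fingers, in three stages. After each of the last two I backed the fingers down and out to measure.
- **Lip at the mark:** the lip's middle and the pointer tip are level within about 1 mm up the slope.

| Camera | Lip (m up the slope) | Pointer (m up the slope) |
|---|---|---|
| Side | 0.2114 | 0.2113 |
| Top | 0.2110 | 0.2119 |

- **Disagreements:** single readings scattered by 1–2 mm, and all the pointer readings averaged about 0.2121. The last push should have put the lip near 0.213, but it measured about 0.211. I left it there because overshooting could not have been undone without pressing on the lip's top.
- **Everything else:** in the last side picture the pointer and the loose parts it shows stand where they began. I checked this by eye, not by measuring each one. The gripper was clear of everything at hand-in.

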